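# Invert the rinsed display dome onto the sprung drying post

### The job

The rinsed acrylic dome reclines mouth up in the wooden cradle on the turntable: turn it over, mouth down, onto the drying post, set it upright and press it down past the spring leaves until its rim sits fully home on the rubber ribs of the stand. Press it gently rather than ramming it, and leave the town hall, the wreath and the train car where they stand.

Things in the scene. Friction and masses are not known exactly. Their poses are not given: they have to be found in the camera images.
- dome_center (a point): middle of the clear acrylic dome (loose, 0.08 to 0.15 kg), on its axis half-way along: a round tube 56 mm outside, 130 mm long, open at one end, closed by a rounded crown at the other. x axis along the dome towards the mouth; rim and crown 65 mm away. At the start it is about 92 mm above the shelf, the mouth 25 degrees above level and roughly away from the robot. Grip it across its 56 mm width here
- dome_rim (a point): centre of the dome's open mouth, in the plane of the rim, which has a thin brass band; at least 48 mm wide inside, wall 3 to 4 mm; axes as dome_center (x points out of the mouth)
- dome_crown (a point): centre of the dome's closed crown, on its outside, a flat 20 mm across: the place to press; axes as dome_center
- stand_seat (a point): centre of the drying stand, on the post's axis, at the height of the tops of its six rubber ribs, where the rim sits when fully home (22 mm above the shelf); z up
- stand: drying stand, fixed: wooden base 116 mm across, 18 mm high; slim upright post with a ball tip 14 mm across; round it three bowed spring leaves, 120 degrees apart, running from 4 to 80 mm above the seat and 53 mm across at 30 to 38 mm above it, wider than the mouth. A dome let go over the post stays up on them, rim about 40 mm above the seat, until pushed. Origin under its centre
- stand_tip (a point): top of the post's ball tip, 109 mm above the seat (131 mm above the shelf). A dome hooked over the tip at a slant (some 25 degrees, tip 35 to 45 mm inside the mouth) and let go stays leaning there, and a light sideways push near its crown (under 5 N) tips it upright; then about 5 to 18 N straight down on the crown slides it home
- rest: loose cradle (0.35 kg) on the turntable under the dome: two dowels at y = -16 and 16 mm, rising 25 degrees towards its +x end, on a base board, with a low stop that the crown rests on. 134 mm long, 42 mm wide (narrower than the dome: fingers pass outside it), 58 mm high; the dome's middle lies 60 mm above its origin, which is at its underside
- susan_disc (a joint): turn of the walnut turntable (rad, 0 at the start, anticlockwise from above positive): a disc 320 mm across, its top 32 mm above the shelf, that turns on a stiffish bearing (0.3 N m); there is no need to turn it
- susan: fixed foot of the turntable; origin on the turning axis at the height of the shelf
- town_hall: bystander on the turntable: white ceramic town hall with clock tower, 60 x 84 mm and 133 mm high; origin under its centre, z up
- wreath: bystander on the turntable: green glass wreath lying flat, 77 mm across, 21 mm high; origin under its centre, z up
- train_car: bystander on the turntable: silver metal train car, 102 x 33 mm, 47 mm high; origin under its centre, x along the car, z up
Mind the look-alikes: they are no part of the job. Leave any blue or purple look-alike of the part that bears dome_center alone.

How it is judged:
By the outcome, as a careful person would: the job done as asked, in the order asked, and still so for the second after the job is handed in, with the robot touching nothing.
It also fails if it takes over 54 s, if anything falls off the work surface, if the arm or the gripper's body presses on something with over 40 N, if the wrist force passes 120 N, or if a joint passes its speed limit or range.

### The arm

A 6-joint arm with a two-finger parallel gripper is mounted at the origin on the work surface. World frame = base frame: x ahead of the robot, y to its left, z up, the work surface at z = 0. Lengths are in m, angles in rad, forces in N, time in s.
With the tool pointing down it reaches from about 0.3 to 0.75 m from the base axis. Payload 8.5 kg.
Tool frame: the origin (TCP) lies midway between the tips of the shut fingers; the grasp point (between the pads) lies 19 mm behind it; z points along the fingers, y is the direction in which the jaws open and shut (so a half turn about z gives the same grasp; the last joint's range is limited). The gripper opens to 88 mm and grips with 3 to 60 N. Pads are 18 mm wide; open, the fingers measure 123 mm over their backs; the gripper's body (75 mm by 187 mm) begins 45 mm behind the grasp point.
Start: joints at [-1.328, 0.381, 1.297, -0, 1.464, -0.215], TCP at [0.243, -0.493, 0.239] pointing down, gripper open.
Joint ranges: [-3.11, 3.11], [-0.89, 2.33], [0.22, 2.48], [-1.42, 4.56], [0.17, 2.85], [-2.88, 2.88]. Speed limits (rad/s): [2.39, 2.39, 3.14, 3.14, 3.14, 3.14].

### API

Orientations are given as a 3x3 rotation matrix whose columns are the frame's x, y, z axes.
In Python, from station import r gives the robot as it stands.
- The arm moves only by the shell command python3 -m jog 'ROWS' [FORCE]. ROWS is JSON, a list of rows, each an object of numbers: "x", "y", "z": the shift along the tool's x, y, z in mm; "rx", "ry", "rz": the turn, a rotation vector about the tool's x, y, z in rad; "claw": the closure, from 0 (fully open) to 1 (shut). A call has exactly 5 rows; each row is the pose to reach, as a shift and turn from the pose measured when the call began, along the tool's axes at that moment; what a row does not reach only later rows make up. A row lasts 1/12 s, in which the tool goes at most 41.7 mm and 7.16 degrees, less where a joint would pass 70% of its speed; a pose out of reach is approached as far as the arm can. A call with a gripper value outside its range is refused whole. The fingers move at their own pace and stop on an object; FORCE is the grip in N (left out, the last holds). Time passes only in rows, so rows that repeat a pose let the fingers close, or fill a call up. It gives the time, the measured TCP pose, the force and the opening at its end, in the units of the state.
- r.get_state(): the state, without advancing time (a new reading comes with each control period).
- r.read_camera(name): name is "side" or "top"; returns a dict with "frame" (400x640x3 uint8, red, green, blue), "mtx" (3x3 intrinsics, pixels), "k1" (the pictures are not rectified: a ray, as slopes to the right and down, at radius r is drawn at 1 + k1 r^2 times it, then the intrinsics apply), "rvec" (rotation vector, rad) and "tvec" (3), from world to camera coordinates, as OpenCV has them. Camera axes: x right, y down, z forward; pixel columns grow to the right and rows downward; lengths in m; the calibration is good to about 2 mm. A picture is of the moment at which its call begins. There is no depth.
- r.job_done(): hands the job in, once; it reports no verdict.
The state is a dict: "clock": time; "qpos": joint angles; "dq": joint speeds; "joint_torque": joint torques, N m; "position": TCP position; "tool_rot": TCP orientation; "contact_force": force on the tool from outside, world axes, zero at the start; "ft_torque": the same for the moment, N m; "finger_gap": finger opening in m.
Only numpy, scipy, OpenCV 4.12 (cv2) and the standard library are available. Lean on these libraries where they do the work, as an engineer would, in place of code of your own. Each camera call takes 0.05 s, during which the arm holds its last target. There are 200 camera calls.

## Working session

There is one attempt and no reset: what is moved stays moved. The work goes in short steps, Python scripts to look and compute and a shell command to move; the robot and the scene stay as the last step left them, time stands still between calls to the robot, and variables do not carry over. Pictures are saved under pics/ and viewed, about 8 in all and at most 12, crops included, and the job is handed in when it is done.

```bash
mkdir -p pics; ls; cat > h.py <<'E'
import numpy as np,cv2
from station import r
def cam(n,save=None):
    c=r.read_camera(n); c['R']=cv2.Rodrigues(np.array(c['rvec'],float))[0]; c['t']=np.array(c['tvec'],float).ravel(); c['K']=np.array(c['mtx'])
    c['C']=-c['R'].T@c['t']
    if save: cv2.imwrite('pics/'+save+'.png',c['frame'][:,:,::-1])
    return c
def D(c): return np.array([c['k1'],0,0,0,0],float)
def ray(c,uv):
    p=cv2.undistortPoints(np.array([[uv]],float),c['K'],D(c))[0,0]
    d=c['R'].T@np.array([p[0],p[1],1]); return c['C'],d/np.linalg.norm(d)
def onz(c,uv,z):
    C,d=ray(c,uv); return C+d*(z-C[2])/d[2]
def tri(c1,u1,c2,u2):
    (a,d),(b,e)=ray(c1,u1),ray(c2,u2)
    s=np.linalg.lstsq(np.c_[d,-e],b-a,rcond=None)[0]; p,q=a+d*s[0],b+e*s[1]
    return (p+q)/2,np.linalg.norm(p-q)*1000
def proj(c,P):
    return cv2.projectPoints(np.atleast_2d(np.array(P,float)),np.array(c['rvec'],float),c['t'],c['K'],D(c))[0][:,0]
E
python3 - <<'E'
from h import *
a=cam('side','side0');b=cam('top','top0')
for c in(a,b): print(c['C'],c['R'][2],c['K'][0,0],c['k1'])
print(r.get_state())
E
```

```text
pics
[-0.31855586  1.00540592  0.90930766] [ 0.54253875 -0.62108967 -0.56559643] 436.9255952201663 -0.08091992003367662
[0.40022315 0.10505112 1.40433818] [ 4.54792517e-02 -6.43118063e-05 -9.98965281e-01] 421.4791996489848 0.012112936316911786
{'clock': 0.1, 'qpos': array([-1.32827682e+00,  3.81126421e-01,  1.29814344e+00, -9.74011492e-06,
        1.46358190e+00, -2.15270879e-01]), 'dq': array([-0.000902  , -0.00030255, -0.00448511, -0.00080352, -0.0006988 ,
        0.00037646]), 'joint_torque': array([ 3.61196900e-03, -4.38646996e+01, -2.24911451e+01,  7.14512751e-02,
        3.41901009e-02, -7.23004700e-05]), 'position': array([ 0.24303257, -0.49312219,  0.23821469]), 'tool_rot': array([[ 8.97030839e-01,  4.41967846e-01, -3.11775166e-04],
       [ 4.41967880e-01, -8.97030047e-01,  1.21993840e-03],
       [ 2.59501855e-04, -1.23211698e-03, -9.99999207e-01]]), 'contact_force': array([-0.45120504,  1.1563666 ,  0.73976726]), 'ft_torque': array([-0.03832562,  0.0351872 , -0.00638286]), 'finger_gap': 0.08839475136421644}
```

View pics/side0.png

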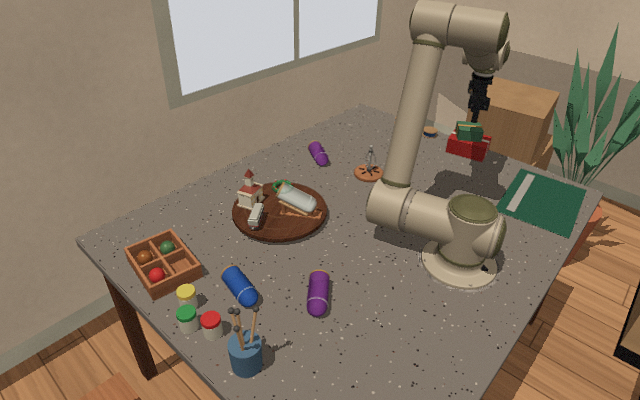

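View pics/top0.png

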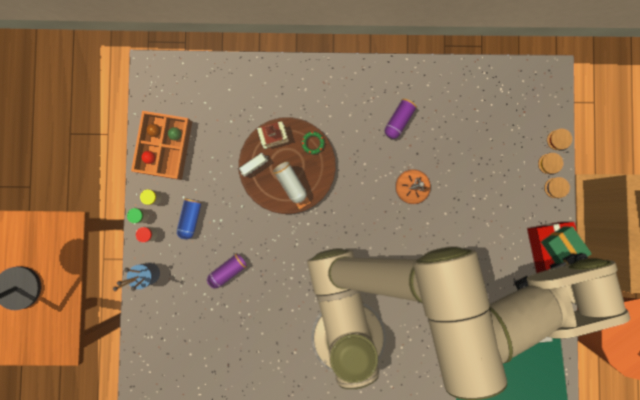

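The pictures show these candidates for the dome:
- The clear dome in the cradle is at side (297,200) and top (291,182).
- Purple look-alikes are at top (400,119) and (227,271).
- A blue one is at top (190,217).

I choose the clear one. The stand is at top (413,186) and side (370,170). One enlarged crop will check the choice.

```bash
python3 - <<'E'
import cv2,numpy as np
s=cv2.imread('pics/side0.png');t=cv2.imread('pics/top0.png')
A=cv2.resize(s[140:250,225:395],None,fx=4.5,fy=4.5,interpolation=cv2.INTER_CUBIC)[:,:765]
B=cv2.resize(t[110:220,235:440],None,fx=3.7,fy=3.7,interpolation=cv2.INTER_CUBIC)
w=max(A.shape[1],B.shape[1])
p=lambda I:cv2.copyMakeBorder(I,0,0,0,w-I.shape[1],cv2.BORDER_CONSTANT)
o=np.vstack([p(A)[:300],p(B)[:300]]);print(A.shape,B.shape)
A=cv2.resize(s[140:250,225:395],None,fx=4.5,fy=4.5,interpolation=cv2.INTER_CUBIC)
cv2.imwrite('pics/c1.png',A);cv2.imwrite('pics/c2.png',B)
E
```

```text
(495, 765, 3) (407, 758, 3)
```

View pics/c1.png

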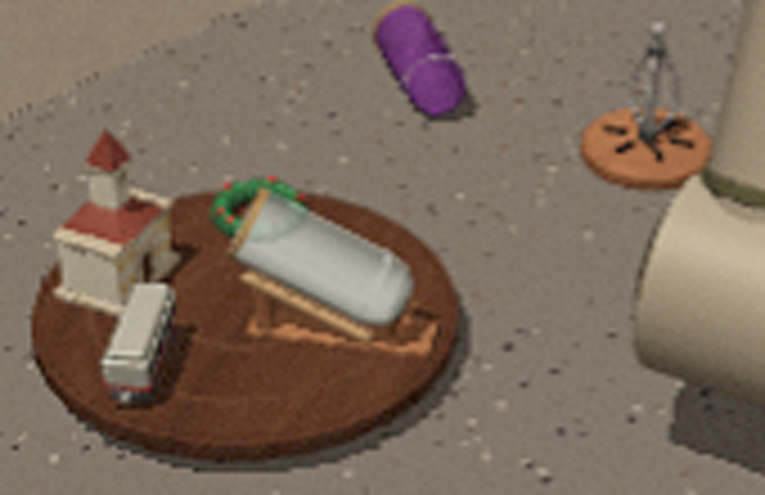

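View pics/c2.png

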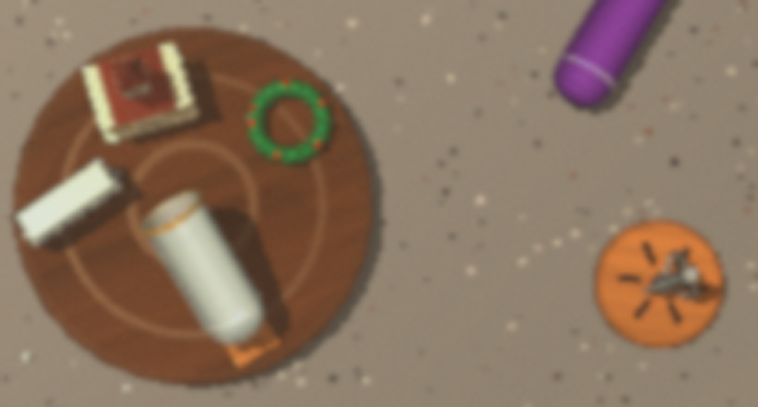

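The crop confirms the clear dome: its brass rim is at the upper left (top ≈ (281.5,167)) and its crown at the lower right (≈ (300,200)). The stand base is at top (413,187), with the ball tip at side (371,147) and top (421.5,183.5).

```bash
cat >> h.py <<'E'
def mask_ell(c,lo,hi,box):
    x0,y0,x1,y1=box; hsv=cv2.cvtColor(c['frame'],cv2.COLOR_RGB2HSV)[y0:y1,x0:x1]
    m=cv2.inRange(hsv,np.array(lo),np.array(hi)); k=max(cv2.findContours(m,0,1)[0],key=cv2.contourArea)
    (u,v),s,a=cv2.minAreaRect(k); return (u+x0,v+y0),s,a
E
python3 - <<'E'
from h import *
np.set_printoptions(precision=4,suppress=True)
a=cam('side');b=cam('top')
rim=onz(b,(281.5,166.8),.119);cr=onz(b,(299.9,200.5),.065)
print('top rim',rim,'crown',cr,np.linalg.norm(rim-cr),np.degrees(np.arctan2(*(rim-cr)[1::-1])))
print('side rim',onz(a,(281,190),.119),'tri',tri(a,(281,190),b,(281.5,166.8)))
print('crown tri',tri(a,(315,206.2),b,(299.9,200.5)))
# tube outline in top
hsv=cv2.cvtColor(b['frame'],cv2.COLOR_RGB2HSV)[150:215,265:315]
m=((hsv[:,:,1]<70)&(hsv[:,:,2]>110)).astype(np.uint8)
k=max(cv2.findContours(m,0,1)[0],key=cv2.contourArea);rc=cv2.minAreaRect(k);print('tube',np.array(rc[0])+[265,150],rc[1:])
e=mask_ell(b,(5,120,120),(16,255,255),(390,160,440,212));print('base',e,onz(b,e[0],.018))
e2=mask_ell(a,(5,100,100),(16,255,255),(350,158,385,185));print('base side',e2,onz(a,e2[0],.018),onz(a,(369,172.7),.018))
print('tip',tri(a,(371,146.7),b,(421.5,183.5)), onz(b,(421.5,183.5),.125))
print('hall',onz(b,(273,136),.1),'train',onz(b,(254,165),.07),'wreath',onz(b,(313,143),.045))
print('disc',mask_ell(b,(0,60,20),(14,200,140),(230,105,345,225)))
E
```

```text
top rim [0.546  0.2176 0.119 ] crown [0.4453 0.162  0.065 ] 0.1270373640556418 28.88965989694817
side rim [0.5352 0.223  0.119 ] tri (array([0.5452, 0.2167, 0.1115]), np.float64(4.398234110003787))
crown tri (array([0.4446, 0.1613, 0.0677]), np.float64(1.7644381078517473))
tube [291.4456 185.1003] ((36.39371109008789, 16.944599151611328), 59.4207763671875)
base ((413.0, 186.5), (33.0, 34.0), 90.0) [ 0.4979 -0.2079  0.018 ]
base side ((368.0, 172.5), (17.0, 28.0), 90.0) [ 0.4881 -0.1905  0.018 ] [ 0.4844 -0.192   0.018 ]
tip (array([ 0.5   , -0.2114,  0.1183]), np.float64(0.8481884164111189)) [ 0.4998 -0.2095  0.125 ]
hall [0.6442 0.2473 0.1   ] train [0.5562 0.3093 0.07  ] wreath [0.6333 0.1231 0.045 ]
disc ((287.0, 165.5), (96.87362670898438, 96.87362670898438), 45.0)
```

Dome middle is ≈ (0.496, 0.190, 0.092) with yaw ≈ 29°, and the stand is ≈ (0.499, -0.209). I'll lift and travel to above the dome, since the jaw yaw already nearly fits.

```bash
cat >> h.py <<'E'
from scipy.spatial.transform import Rotation as Ro
def Rt(yaw,pitch): # tool z = cos(pitch)h + sin(pitch)Z ; jaws horizontal
    c,s=np.cos(np.radians(yaw)),np.sin(np.radians(yaw)); h=np.array([c,s,0]);Z=np.array([0,0,1.])
    p=np.radians(pitch); z=np.cos(p)*h+np.sin(p)*Z; x=-np.sin(p)*h+np.cos(p)*Z
    return np.c_[x,np.cross(z,x),z]
def delta(P,R):
    s=r.get_state(); T=np.array(s['tool_rot'])
    print('d mm',(T.T@(np.array(P)-s['position'])*1000).round(1),'rot',Ro.from_matrix(T.T@R).as_rotvec().round(3))
E
Z='{"z":-110}'; python3 -m jog '[{"z":-40},{"z":-80},{"z":-110},{"z":-110},{"z":-110}]'
for i in 1 2 3 4; do python3 -m jog '[{"x":23,"y":-25},{"x":46,"y":-50},{"x":70,"y":-74},{"x":93,"y":-99},{"x":117,"y":-124}]' | tail -c 500; done
python3 - <<'E'
from h import *
R=Rt(29.3,-55); c=np.array([.496,.190,.092])
s=r.get_state();print(s['clock'],s['position'],s['qpos'])
delta(c+R[:,2]*(.019-.11),R)
E
```

```text
0.2 [ 0.2430351  -0.49320923  0.23839726] [-1.32831108e+00  3.80951380e-01  1.29788096e+00 -9.87273275e-06
  1.46359169e+00 -2.15317817e-01]
d mm [ 476.7 -498.2   72.3] rot [ 0.016  0.611 -0.052]validation failed for argument at $[0]...
validation failed for argument at $[0]...
validation failed for argument at $[0]...
validation failed for argument at $[0]...
validation failed for argument at $[0]...
```

```bash
python3 -m jog '[{"x":0,"y":0,"z":-40,"rx":0,"ry":0,"rz":0,"claw":0},{"x":0,"y":0,"z":-80,"rx":0,"ry":0,"rz":0,"claw":0},{"x":0,"y":0,"z":-110,"rx":0,"ry":0,"rz":0,"claw":0},{"x":0,"y":0,"z":-110,"rx":0,"ry":0,"rz":0,"claw":0},{"x":0,"y":0,"z":-110,"rx":0,"ry":0,"rz":0,"claw":0}]'
```

```text
clock: 0.62
position: [0.2431, -0.4935, 0.3494]
tool_rot: [[0.897, 0.442, 0.0], [0.442, -0.897, -0.002], [-0.0, 0.002, -1.0]]
contact_force: [0.1, -0.7, -1.1]
finger_gap: 0.0883
```

```bash
for i in 1 2 3 4; do python3 -m jog '[{"x":23,"y":-25,"z":0,"rx":0,"ry":0,"rz":0,"claw":0},{"x":46,"y":-50,"z":0,"rx":0,"ry":0,"rz":0,"claw":0},{"x":70,"y":-74,"z":0,"rx":0,"ry":0,"rz":0,"claw":0},{"x":93,"y":-99,"z":0,"rx":0,"ry":0,"rz":0,"claw":0},{"x":115,"y":-120,"z":0,"rx":0,"ry":0,"rz":0,"claw":0}]' | sed -n 1,2p; done
python3 - <<'E'
from h import *
R=Rt(29.3,-55); c=np.array([.496,.190,.092])
s=r.get_state();print(s['clock'],s['qpos'])
delta(c+R[:,2]*(.019-.11),R)
E
```

```text
clock: 1.03
position: [0.2932, -0.3328, 0.3475]
clock: 1.45
position: [0.3429, -0.172, 0.3463]
clock: 1.87
position: [0.3926, -0.0114, 0.3452]
clock: 2.28
position: [0.4422, 0.1492, 0.344]
2.2833 [0.06841045 0.17519495 1.28848995 0.00451635 1.68599507 1.1809257 ]
d mm [ 15.2  -8.7 177.4] rot [ 0.009  0.616 -0.053]
```

```bash
python3 -m jog '[{"x":3,"y":-2,"z":20,"rx":0,"ry":0.12,"rz":-0.01,"claw":0},{"x":6,"y":-4,"z":40,"rx":0,"ry":0.24,"rz":-0.02,"claw":0},{"x":9,"y":-6,"z":60,"rx":0,"ry":0.36,"rz":-0.03,"claw":0},{"x":12,"y":-8,"z":80,"rx":0.01,"ry":0.48,"rz":-0.04,"claw":0},{"x":15,"y":-9,"z":100,"rx":0.01,"ry":0.6,"rz":-0.05,"claw":0}]'
python3 - <<'E'
from h import *
R=Rt(29.3,-55); c=np.array([.496,.190,.092])
delta(c+R[:,2]*(.019-.11),R)
print(r.get_state()['qpos'])
a=cam('side');b=cam('top')
P=np.array(r.get_state()['position'])
print(proj(a,P),proj(b,P))
A=cv2.resize(a['frame'][110:250,225:395],None,fx=4,fy=4,interpolation=2)
B=cv2.resize(b['frame'][110:250,235:345],None,fx=4,fy=4,interpolation=2)
cv2.imwrite('pics/d1.png',cv2.resize(np.hstack([A,B])[:,:,::-1],(800,400)))
E
```

```text
clock: 2.7
position: [0.4497, 0.1642, 0.2431]
tool_rot: [[0.725, 0.486, 0.488], [0.402, -0.874, 0.273], [0.559, -0.002, -0.829]]
contact_force: [0.4, 2.4, 0.5]
finger_gap: 0.0884
d mm [-42.1   0.3  63.9] rot [ 0.001  0.017 -0.005]
[-0.06672451  0.04783587  1.87015104  0.45736672  0.76274902  0.73790796]
[[314.66953088 161.20327425]] [[296.46593192 198.57358638]]
```

View pics/d1.png

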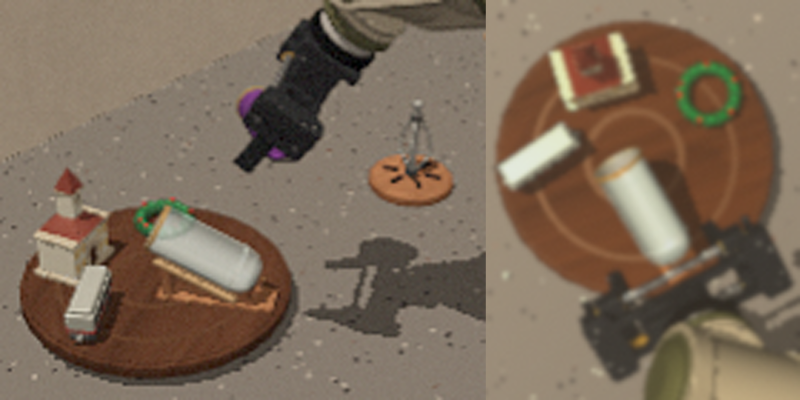

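The picture shows the jaws aligned across the dome axis (gripper middle on the continued axis, top crop ≈ (690,290)). I'll close in on the dome.

```bash
python3 -m jog '[{"x":-14,"y":0,"z":13,"rx":0,"ry":0.01,"rz":0,"claw":0},{"x":-28,"y":0,"z":26,"rx":0,"ry":0.01,"rz":0,"claw":0},{"x":-42,"y":0,"z":39,"rx":0,"ry":0.017,"rz":0,"claw":0},{"x":-42,"y":0,"z":52,"rx":0,"ry":0.017,"rz":0,"claw":0},{"x":-42,"y":0,"z":64,"rx":0,"ry":0.017,"rz":0,"claw":0}]'
python3 -m jog '[{"x":0,"y":0,"z":15,"rx":0,"ry":0,"rz":0,"claw":0},{"x":0,"y":0,"z":30,"rx":0,"ry":0,"rz":0,"claw":0},{"x":0,"y":0,"z":45,"rx":0,"ry":0,"rz":0,"claw":0},{"x":0,"y":0,"z":60,"rx":0,"ry":0,"rz":0,"claw":0},{"x":0,"y":0,"z":75,"rx":0,"ry":0,"rz":0,"claw":0}]'
python3 - <<'E'
from h import *
R=Rt(29.3,-55); c=np.array([.496,.190,.092])
delta(c+R[:,2]*(.019),R)
print(r.get_state()['qpos'])
a=cam('side');b=cam('top')
P=np.array(r.get_state()['position'])
print(proj(a,P),proj(b,P))
A=cv2.resize(a['frame'][130:250,245:355],None,fx=4,fy=4,interpolation=2)
B=cv2.resize(b['frame'][130:250,245:345],None,fx=4,fy=4,interpolation=2)
cv2.imwrite('pics/d2.png',cv2.resize(np.hstack([A,B])[:,:,::-1],(800,457)))
E
```

```text
clock: 3.22
position: [0.4456, 0.1655, 0.1614]
tool_rot: [[0.727, 0.488, 0.483], [0.398, -0.873, 0.283], [0.559, -0.014, -0.829]]
contact_force: [-0.0, 0.5, 0.3]
finger_gap: 0.088
clock: 3.63
position: [0.4843, 0.1884, 0.0996]
tool_rot: [[0.726, 0.491, 0.482], [0.398, -0.871, 0.287], [0.56, -0.017, -0.828]]
contact_force: [0.6, 0.8, -0.3]
finger_gap: 0.0881
d mm [ 5.2  4.7 31.4] rot [-0.014  0.016 -0.008]
[-0.00236462  0.37034101  2.00434217  0.90006171  0.37638895  0.27537958]
[[300.15644395 197.00682741]] [[291.19009767 187.61825397]]
```

View pics/d2.png

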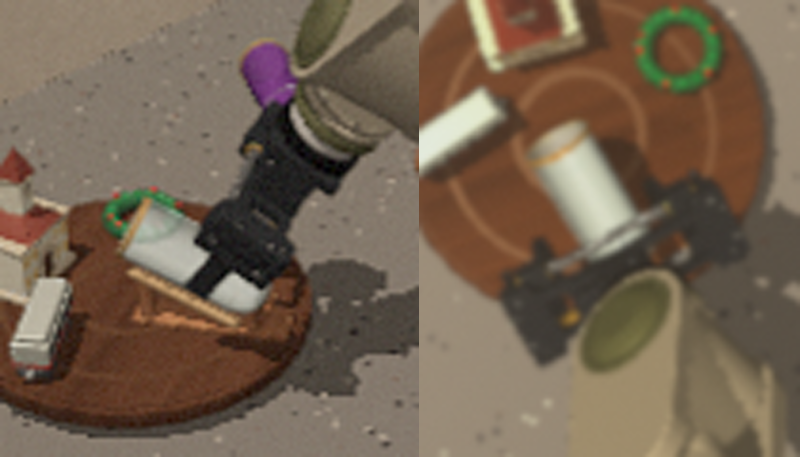

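The fingers straddle the dome evenly, and the body is clear of the crown. I'll advance the last 31 mm and grip.

```bash
python3 -m jog '[{"x":1,"y":1,"z":8,"rx":-0.01,"ry":0.01,"rz":-0.01,"claw":0},{"x":3,"y":2,"z":16,"rx":-0.014,"ry":0.016,"rz":-0.01,"claw":0},{"x":4,"y":3,"z":23,"rx":-0.014,"ry":0.016,"rz":-0.01,"claw":0},{"x":5,"y":4,"z":30,"rx":-0.014,"ry":0.016,"rz":-0.01,"claw":0},{"x":5,"y":4,"z":31,"rx":-0.014,"ry":0.016,"rz":-0.01,"claw":0}]'
python3 - <<'E'
from h import *
R=Rt(29.3,-55); c=np.array([.496,.190,.092])
delta(c+R[:,2]*(.019),R)
print(r.get_state()['qpos'])
E
python3 -m jog '[{"x":0,"y":0,"z":0,"rx":0,"ry":0,"rz":0,"claw":0.15},{"x":0,"y":0,"z":0,"rx":0,"ry":0,"rz":0,"claw":0.25},{"x":0,"y":0,"z":0,"rx":0,"ry":0,"rz":0,"claw":0.4},{"x":0,"y":0,"z":0,"rx":0,"ry":0,"rz":0,"claw":0.6},{"x":0,"y":0,"z":0,"rx":0,"ry":0,"rz":0,"claw":0.6}]' 25
python3 -m jog '[{"x":0,"y":0,"z":0,"rx":0,"ry":0,"rz":0,"claw":0.6},{"x":0,"y":0,"z":0,"rx":0,"ry":0,"rz":0,"claw":0.6},{"x":0,"y":0,"z":0,"rx":0,"ry":0,"rz":0,"claw":0.6},{"x":0,"y":0,"z":0,"rx":0,"ry":0,"rz":0,"claw":0.6},{"x":0,"y":0,"z":0,"rx":0,"ry":0,"rz":0,"claw":0.6}]' 25
python3 - <<'E'
from h import *
R=Rt(29.3,-55); c=np.array([.496,.190,.092])
delta(c+R[:,2]*(.019),R)
print(r.get_state()['qpos'])
E
```

```text
clock: 4.15
position: [0.5054, 0.1961, 0.0757]
tool_rot: [[0.714, 0.492, 0.498], [0.403, -0.871, 0.282], [0.572, -0.001, -0.82]]
contact_force: [0.1, -0.1, -0.3]
finger_gap: 0.088
d mm [ 0.1  0.7 -0.7] rot [-0.002  0.001  0.002]
[0.02103124 0.44873032 1.98323671 1.060548   0.3164085  0.1177761 ]
clock: 4.57
position: [0.5054, 0.196, 0.076]
tool_rot: [[0.714, 0.492, 0.498], [0.403, -0.871, 0.282], [0.573, -0.001, -0.82]]
contact_force: [0.7, 0.0, -0.2]
finger_gap: 0.0571
clock: 4.98
position: [0.5053, 0.1961, 0.076]
tool_rot: [[0.714, 0.492, 0.498], [0.403, -0.871, 0.282], [0.573, -0.001, -0.82]]
contact_force: [-1.7, -1.3, 0.3]
finger_gap: 0.0544
d mm [ 0.1  0.8 -0.4] rot [-0.002  0.001  0.002]
[0.02089053 0.44799146 1.98356916 1.06004706 0.31676825 0.118255  ]
```

Gripped (gap 54 mm). I'll lift straight up, then fit the arm geometry to the poses seen so far so I can plan the flip.

```bash
python3 -m jog '[{"x":9,"y":0,"z":-12,"rx":0,"ry":0,"rz":0,"claw":0.6},{"x":21,"y":0,"z":-30,"rx":0,"ry":0,"rz":0,"claw":0.6},{"x":40,"y":0,"z":-57,"rx":0,"ry":0,"rz":0,"claw":0.6},{"x":60,"y":0,"z":-86,"rx":0,"ry":0,"rz":0,"claw":0.6},{"x":80,"y":0,"z":-115,"rx":0,"ry":0,"rz":0,"claw":0.6}]'
python3 -m jog '[{"x":15,"y":0,"z":-21,"rx":0,"ry":0,"rz":0,"claw":0.6},{"x":30,"y":0,"z":-43,"rx":0,"ry":0,"rz":0,"claw":0.6},{"x":40,"y":0,"z":-57,"rx":0,"ry":0,"rz":0,"claw":0.6},{"x":40,"y":0,"z":-57,"rx":0,"ry":0,"rz":0,"claw":0.6},{"x":40,"y":0,"z":-57,"rx":0,"ry":0,"rz":0,"claw":0.6}]'
cat > kin.py <<'E'
from h import *
from scipy.optimize import least_squares
W=[([-1.32831,.38095,1.29788,0,1.46359,-.21532],[.24304,-.49321,.2384]),
([.06841,.17520,1.28849,.00452,1.68600,1.18093],[.4422,.1492,.344]),
([-.06672,.04784,1.87015,.45737,.76275,.73791],[.4497,.1642,.2431]),
([-.00236,.37034,2.00434,.90006,.37639,.27538],[.4843,.1884,.0996]),
([.02089,.44799,1.98357,1.06005,.31677,.11826],[.5053,.1961,.0760])]
E_=lambda s,a:Ro.from_euler(s,a).as_matrix()
def ori(q): return E_('Z',q[0])@E_('Y',q[1]+q[2])@E_('ZYZ',q[3:6])
def pos(q,k):
    a,b=q[1],q[1]+q[2]; u=lambda t:np.array([np.sin(t),0,np.cos(t)]);v=lambda t:np.array([np.cos(t),0,-np.sin(t)])
    return E_('Z',q[0])@(np.array([0,k[0],k[1]])+k[2]*u(a)+k[3]*u(b)+k[5]*v(b))+k[4]*ori(q)[:,2]
def fit(): return least_squares(lambda k:np.concatenate([pos(q,k)-p for q,p in W]),[.118,.13,.41,.37,.24,0])
K=fit().x
C=E_('z',np.pi/2)  # tool frame vs model, checked below
def ik(P,R,q0):
    f=lambda q:np.concatenate([(pos(q,K)-P)*5,Ro.from_matrix((ori(q)@C).T@R).as_rotvec()])
    lo=[-3.11,-.89,.22,-1.42,.17,-2.88];hi=[3.11,2.33,2.48,4.56,2.85,2.88]
    s=least_squares(f,np.clip(q0,np.array(lo)+1e-4,np.array(hi)-1e-4),bounds=(lo,hi)); return s.x,np.abs(s.fun).max()
E
python3 - <<'E'
from kin import *
np.set_printoptions(precision=4,suppress=True)
s=r.get_state();q=np.array(s['qpos']);W.append((q,s['position']))
f=fit();print(f.x,np.abs(f.fun).max());print(q,s['clock'],s['position'],s['finger_gap']);print(ori(q).T@s['tool_rot'])
E
```

```text
clock: 5.4
position: [0.5044, 0.1954, 0.2172]
tool_rot: [[0.716, 0.491, 0.497], [0.403, -0.871, 0.281], [0.571, -0.001, -0.821]]
contact_force: [1.2, 1.3, -1.5]
finger_gap: 0.0542
clock: 5.82
position: [0.5044, 0.1956, 0.2865]
tool_rot: [[0.716, 0.491, 0.497], [0.403, -0.871, 0.281], [0.571, -0.001, -0.821]]
contact_force: [-1.0, 0.6, -2.2]
finger_gap: 0.0544
[0.1175 0.1301 0.5371 0.3508 0.2501 0.103 ] 5.3042387993917917e-05
[0.0207 0.112  1.663  0.3676 0.8517 0.9076] 5.8167 [0.5044 0.1956 0.2865] 0.05436650957550953
[[-0. -1.  0.]
 [ 1.  0.  0.]
 [-0.  0.  1.]]
```

```bash
cat >> kin.py <<'E'
def Rp(yaw,pitch): # place: tool z toward yaw/pitch, tool x down
    M=Rt(yaw,pitch); return np.c_[-M[:,0],-M[:,1],M[:,2]]
S=np.array([.499,-.209,0])
E
python3 - <<'E'
from kin import *
np.set_printoptions(precision=2,suppress=True)
q=r.get_state()['qpos']
for yaw in(-80,-60,-35,-10,10):
  for p in(-10,):
    for zc in(.26,.087):
      R=Rp(yaw,p);P=S+[0,0,zc]+.019*R[:,2]
      x,e=ik(P,R,[-.6,.6,2.2,3.1,1.,1.5]);print(yaw,p,zc,x,round(e,4),'elbow/wrist z',(pos(x,K)-K[4]*R[:,2])[[0,1,2]])
E
```

```text
-80 -10 0.26 [-0.23  0.48  1.82  4.56  1.15  0.72] 0.0094 elbow/wrist z [0.46 0.01 0.3 ]
-80 -10 0.087 [-0.23  0.84  1.89  4.41  1.25  1.17] 0.0 elbow/wrist z [0.46 0.02 0.13]
-60 -10 0.26 [-0.34  0.39  2.    4.12  0.88  0.96] 0.0 elbow/wrist z [ 0.39 -0.01  0.3 ]
-60 -10 0.087 [-0.34  0.83  2.11  3.88  1.24  1.43] 0.0 elbow/wrist z [ 0.39 -0.01  0.13]
-35 -10 0.26 [-0.62  0.32  2.17  3.13  0.74  1.58] 0.0 elbow/wrist z [ 0.31 -0.08  0.3 ]
-35 -10 0.087 [-0.62  0.87  2.29  3.13  1.42  1.57] 0.0 elbow/wrist z [ 0.31 -0.08  0.13]
-10 -10 0.26 [-0.92  0.32  2.17  2.17  0.95  2.11] 0.0 elbow/wrist z [ 0.27 -0.17  0.3 ]
-10 -10 0.087 [-0.92  0.87  2.29  2.39  1.41  1.56] 0.0 elbow/wrist z [ 0.27 -0.17  0.13]
10 -10 0.26 [-1.06  0.37  2.04  1.71  1.22  2.3 ] 0.0 elbow/wrist z [ 0.27 -0.25  0.3 ]
10 -10 0.087 [-1.06  0.84  2.15  1.88  1.35  1.72] 0.0 elbow/wrist z [ 0.27 -0.25  0.13]
```

```bash
cat >> kin.py <<'E'
def plan(q0,q1,n):
    w=[(pos(q,K),ori(q)@C) for q in np.linspace(q0,q1,n+1)]
    for (p,R),(P,T) in zip(w,w[1:]):
        print('d',(R.T@(P-p)*1000).round(0),'rot',(Ro.from_matrix(R.T@T).as_rotvec()).round(3),'end',P.round(3),'jaw/x z',T[2].round(2))
E
python3 - <<'E'
from kin import *
np.set_printoptions(precision=4,suppress=True)
q=r.get_state()['qpos']
R=Rp(-10,-10);P=S+[0,0,.275]+.019*R[:,2]
x,e=ik(P,R,[-.9,.32,2.17,2.17,.95,2.1]);print(x,e)
plan(q,x,6)
E
```

```text
[-0.925   0.277   2.1445  2.137   0.9203  2.1714] 8.760185399129069e-14
d [-19.  30.  15.] rot [0.128 0.044 0.57 ] end [0.513 0.166 0.264] jaw/x z [ 0.48 -0.42 -0.77]
d [15. 40. -3.] rot [0.136 0.072 0.574] end [0.529 0.126 0.256] jaw/x z [ 0.2  -0.72 -0.66]
d [ 49.  27. -19.] rot [0.171 0.091 0.566] end [0.547 0.07  0.259] jaw/x z [-0.19 -0.83 -0.53]
d [ 72.  -5. -33.] rot [0.224 0.085 0.549] end [ 0.558 -0.008  0.267] jaw/x z [-0.59 -0.71 -0.38]
d [ 74. -46. -42.] rot [0.279 0.048 0.526] end [ 0.552 -0.105  0.272] jaw/x z [-0.88 -0.41 -0.26]
d [ 55. -86. -47.] rot [ 0.321 -0.02   0.5  ] end [ 0.517 -0.212  0.272] jaw/x z [-0.98 -0.   -0.17]
```

```bash
python3 -m jog '[{"x":-4,"y":6,"z":3,"rx":0.026,"ry":0.009,"rz":0.114,"claw":0.6},{"x":-8,"y":12,"z":6,"rx":0.051,"ry":0.018,"rz":0.228,"claw":0.6},{"x":-12,"y":18,"z":9,"rx":0.077,"ry":0.026,"rz":0.342,"claw":0.6},{"x":-16,"y":24,"z":12,"rx":0.102,"ry":0.035,"rz":0.456,"claw":0.6},{"x":-19,"y":30,"z":15,"rx":0.128,"ry":0.044,"rz":0.57,"claw":0.6}]' 30 |sed -n 2,5p
python3 -m jog '[{"x":3,"y":8,"z":-1,"rx":0.027,"ry":0.014,"rz":0.115,"claw":0.6},{"x":6,"y":16,"z":-1,"rx":0.054,"ry":0.029,"rz":0.23,"claw":0.6},{"x":9,"y":24,"z":-2,"rx":0.081,"ry":0.043,"rz":0.344,"claw":0.6},{"x":12,"y":32,"z":-2,"rx":0.109,"ry":0.058,"rz":0.459,"claw":0.6},{"x":15,"y":40,"z":-3,"rx":0.136,"ry":0.072,"rz":0.574,"claw":0.6}]' |sed -n 2,5p
python3 -m jog '[{"x":10,"y":5,"z":-4,"rx":0.034,"ry":0.018,"rz":0.113,"claw":0.6},{"x":20,"y":11,"z":-8,"rx":0.068,"ry":0.036,"rz":0.226,"claw":0.6},{"x":29,"y":16,"z":-11,"rx":0.103,"ry":0.055,"rz":0.34,"claw":0.6},{"x":39,"y":22,"z":-15,"rx":0.137,"ry":0.073,"rz":0.453,"claw":0.6},{"x":49,"y":27,"z":-19,"rx":0.171,"ry":0.091,"rz":0.566,"claw":0.6}]' |sed -n 2,5p
python3 - <<'E'
from kin import *
np.set_printoptions(precision=4,suppress=True)
s=r.get_state();q=s['qpos'];print(q,s['clock'])
R=Rp(-10,-10);P=S+[0,0,.275]+.019*R[:,2]
x,e=ik(P,R,[-.9,.32,2.17,2.17,.95,2.1])
plan(q,x,4)
E
```

```text
position: [0.5123, 0.1656, 0.2607]
tool_rot: [[0.867, 0.086, 0.491], [-0.14, -0.904, 0.405], [0.479, -0.419, -0.771]]
contact_force: [0.5, 0.7, -1.1]
finger_gap: 0.0543
position: [0.5268, 0.1256, 0.251]
tool_rot: [[0.756, -0.327, 0.567], [-0.627, -0.611, 0.483], [0.188, -0.721, -0.667]]
contact_force: [0.5, 0.8, -2.0]
finger_gap: 0.054
position: [0.5437, 0.0685, 0.2509]
tool_rot: [[0.431, -0.569, 0.701], [-0.877, -0.081, 0.473], [-0.212, -0.819, -0.534]]
contact_force: [-0.3, -0.6, -1.1]
finger_gap: 0.0538
[-0.4563  0.2028  1.9206  1.2629  0.8787  1.5374] 7.0667
d [ 52.  -7. -23.] rot [0.164 0.064 0.409] end [0.554 0.012 0.258] jaw/x z [-0.51 -0.75 -0.43]
d [ 54. -30. -28.] rot [0.195 0.045 0.397] end [ 0.556 -0.055  0.266] jaw/x z [-0.76 -0.57 -0.32]
d [ 47. -53. -31.] rot [0.222 0.014 0.382] end [ 0.545 -0.132  0.271] jaw/x z [-0.92 -0.31 -0.24]
d [ 31. -73. -32.] rot [ 0.24  -0.028  0.368] end [ 0.517 -0.212  0.272] jaw/x z [-0.98 -0.   -0.17]
```

```bash
python3 -m jog '[{"x":10,"y":-1,"z":-5,"rx":0.033,"ry":0.013,"rz":0.082,"claw":0.6},{"x":21,"y":-3,"z":-9,"rx":0.066,"ry":0.026,"rz":0.164,"claw":0.6},{"x":31,"y":-4,"z":-14,"rx":0.098,"ry":0.038,"rz":0.245,"claw":0.6},{"x":42,"y":-6,"z":-18,"rx":0.131,"ry":0.051,"rz":0.327,"claw":0.6},{"x":52,"y":-7,"z":-23,"rx":0.164,"ry":0.064,"rz":0.409,"claw":0.6}]' |sed -n 2,5p
python3 -m jog '[{"x":11,"y":-6,"z":-6,"rx":0.039,"ry":0.009,"rz":0.079,"claw":0.6},{"x":22,"y":-12,"z":-11,"rx":0.078,"ry":0.018,"rz":0.159,"claw":0.6},{"x":32,"y":-18,"z":-17,"rx":0.117,"ry":0.027,"rz":0.238,"claw":0.6},{"x":43,"y":-24,"z":-22,"rx":0.156,"ry":0.036,"rz":0.318,"claw":0.6},{"x":54,"y":-30,"z":-28,"rx":0.195,"ry":0.045,"rz":0.397,"claw":0.6}]' |sed -n 2,5p
python3 -m jog '[{"x":9,"y":-11,"z":-6,"rx":0.044,"ry":0.003,"rz":0.076,"claw":0.6},{"x":19,"y":-21,"z":-12,"rx":0.089,"ry":0.006,"rz":0.153,"claw":0.6},{"x":28,"y":-32,"z":-19,"rx":0.133,"ry":0.008,"rz":0.229,"claw":0.6},{"x":38,"y":-42,"z":-25,"rx":0.178,"ry":0.011,"rz":0.306,"claw":0.6},{"x":47,"y":-53,"z":-31,"rx":0.222,"ry":0.014,"rz":0.382,"claw":0.6}]' |sed -n 2,5p
python3 - <<'E'
from kin import *
np.set_printoptions(precision=4,suppress=True)
s=r.get_state();q=s['qpos'];print(q,s['clock'])
R=Rp(-10,-10);P=S+[0,0,.275]+.019*R[:,2]
delta(P,R)
E
```

```text
position: [0.5534, 0.0117, 0.2556]
tool_rot: [[0.14, -0.564, 0.814], [-0.848, 0.357, 0.393], [-0.512, -0.745, -0.429]]
contact_force: [0.5, 0.4, -1.2]
finger_gap: 0.0545
position: [0.5544, -0.0564, 0.2598]
tool_rot: [[-0.102, -0.402, 0.91], [-0.64, 0.727, 0.249], [-0.761, -0.557, -0.331]]
contact_force: [-0.9, -0.6, -1.3]
finger_gap: 0.0542
position: [0.5417, -0.1334, 0.2611]
tool_rot: [[-0.225, -0.125, 0.966], [-0.311, 0.949, 0.05], [-0.924, -0.289, -0.252]]
contact_force: [0.1, -1.4, -1.6]
finger_gap: 0.0541
[-0.8127  0.2687  2.1047  1.9301  0.9053  2.0045] 8.3167
d mm [ 20.1 -74.9 -30.1] rot [ 0.232 -0.046  0.35 ]
```

Then I'll move over the post and look closely.

```bash
python3 -m jog '[{"x":4,"y":-15,"z":-6,"rx":0.046,"ry":-0.009,"rz":0.07,"claw":0.6},{"x":8,"y":-30,"z":-12,"rx":0.093,"ry":-0.018,"rz":0.14,"claw":0.6},{"x":12,"y":-45,"z":-18,"rx":0.139,"ry":-0.028,"rz":0.21,"claw":0.6},{"x":16,"y":-60,"z":-24,"rx":0.186,"ry":-0.037,"rz":0.28,"claw":0.6},{"x":20,"y":-75,"z":-30,"rx":0.232,"ry":-0.046,"rz":0.35,"claw":0.6}]' |sed -n 2,5p
python3 - <<'E'
from kin import *
np.set_printoptions(precision=4,suppress=True)
s=r.get_state();q=s['qpos'];print(q,s['clock'])
R=Rp(-10,-10);P=S+[0,0,.275]+.019*R[:,2]
delta(P,R)
a=cam('side');b=cam('top')
G=np.array(s['position'])-.019*np.array(s['tool_rot'])[:,2]
D_=np.array(s['tool_rot'])@np.array([np.sin(np.radians(80)),0,np.cos(np.radians(80))])
print('exp axis',D_,'side: rim,crown,tip,seat',proj(a,[G+.065*D_,G-.065*D_,S+[0,0,.131],S+[0,0,.022]]).round(1).tolist(),'top',proj(b,[G+.065*D_,G-.065*D_,S+[0,0,.131],S+[0,0,.022]]).round(1).tolist())
A=cv2.resize(a['frame'][75:195,310:430],None,fx=4,fy=4,interpolation=2)
B=cv2.resize(b['frame'][140:260,350:470],None,fx=4,fy=4,interpolation=2)
cv2.imwrite('pics/d3.png',cv2.resize(np.hstack([A,B])[:,:,::-1],(800,400)))
E
```

```text
position: [0.5165, -0.2129, 0.2692]
tool_rot: [[-0.175, 0.178, 0.968], [0.038, 0.984, -0.174], [-0.984, 0.006, -0.179]]
contact_force: [-0.9, 0.2, -1.1]
finger_gap: 0.054
[-0.926   0.2796  2.1476  2.1396  0.918   2.1725] 8.7333
d mm [-2.6  0.8  0.3] rot [-0.003 -0.005 -0.007]
exp axis [-0.0039  0.0067 -1.    ] side: rim,crown,tip,seat [[373.0, 125.7], [376.1, 92.0], [371.0, 144.0], [368.7, 168.8]] top [[428.5, 182.0], [442.3, 177.8], [421.8, 183.6], [413.6, 186.1]]
```

View pics/d3.png

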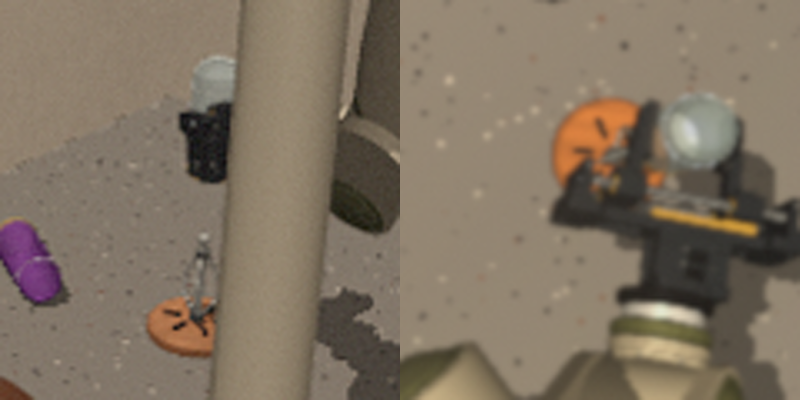

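The dome hangs mouth down over the post. Its crown shows at side (375,92) against a predicted (376,92), and at top (440,179) against (440,179). The ball tip is at side (371,146). Next I'll lower it over the tip, checking the force.

```bash
python3 -m jog '[{"x":12,"y":0,"z":2,"rx":0,"ry":-0.005,"rz":-0.007,"claw":0.6},{"x":24,"y":0,"z":4,"rx":0,"ry":-0.005,"rz":-0.007,"claw":0.6},{"x":36,"y":0,"z":6,"rx":0,"ry":-0.005,"rz":-0.007,"claw":0.6},{"x":48,"y":0,"z":8,"rx":0,"ry":-0.005,"rz":-0.007,"claw":0.6},{"x":60,"y":0,"z":11,"rx":0,"ry":-0.005,"rz":-0.007,"claw":0.6}]' 40
python3 -m jog '[{"x":10,"y":0,"z":2,"rx":0,"ry":0,"rz":0,"claw":0.6},{"x":20,"y":0,"z":4,"rx":0,"ry":0,"rz":0,"claw":0.6},{"x":30,"y":0,"z":6,"rx":0,"ry":0,"rz":0,"claw":0.6},{"x":40,"y":0,"z":8,"rx":0,"ry":0,"rz":0,"claw":0.6},{"x":45,"y":0,"z":8,"rx":0,"ry":0,"rz":0,"claw":0.6}]'
python3 - <<'E'
from kin import *
np.set_printoptions(precision=4,suppress=True)
s=r.get_state();print(s['qpos'],s['clock'],s['contact_force'],s['ft_torque'])
R=Rp(-10,-10)
G=np.array(s['position'])-.019*np.array(s['tool_rot'])[:,2];print('zc',G)
delta(S+[0,0,.127]+.019*R[:,2],R)
E
```

```text
clock: 9.25
position: [0.5167, -0.2118, 0.2067]
tool_rot: [[-0.175, 0.174, 0.969], [0.026, 0.985, -0.172], [-0.984, -0.004, -0.177]]
contact_force: [0.5, 0.1, -1.5]
finger_gap: 0.054
clock: 9.67
position: [0.5165, -0.211, 0.1588]
tool_rot: [[-0.179, 0.172, 0.969], [0.027, 0.985, -0.17], [-0.984, -0.004, -0.181]]
contact_force: [-0.6, -0.7, -1.6]
finger_gap: 0.0542
[-0.9249  0.6129  2.2686  2.3386  1.2031  1.7559] 9.6667 [-0.5769 -0.6754 -1.564 ] [ 0.2126  0.5566 -0.0326]
zc [ 0.4981 -0.2078  0.1622]
d mm [34.3 -0.9  7.5] rot [ 0.001 -0.007  0.004]
```

```bash
python3 -m jog '[{"x":5,"y":0,"z":1,"rx":0,"ry":0,"rz":0,"claw":0.6},{"x":10,"y":0,"z":2,"rx":0,"ry":0,"rz":0,"claw":0.6},{"x":15,"y":0,"z":3,"rx":0,"ry":0,"rz":0,"claw":0.6},{"x":20,"y":-1,"z":4,"rx":0,"ry":0,"rz":0,"claw":0.6},{"x":22,"y":-1,"z":5,"rx":0,"ry":-0.007,"rz":0.004,"claw":0.6}]'
python3 -m jog '[{"x":2,"y":0,"z":0,"rx":0,"ry":0,"rz":0,"claw":0.6},{"x":4,"y":0,"z":1,"rx":0,"ry":0,"rz":0,"claw":0.6},{"x":6,"y":0,"z":1,"rx":0,"ry":0,"rz":0,"claw":0.6},{"x":8,"y":0,"z":2,"rx":0,"ry":0,"rz":0,"claw":0.6},{"x":8,"y":0,"z":2,"rx":0,"ry":0,"rz":0,"claw":0.6}]'
python3 - <<'E'
from kin import *
np.set_printoptions(precision=4,suppress=True)
s=r.get_state();print(s['clock'],s['contact_force'],s['ft_torque'])
G=np.array(s['position'])-.019*np.array(s['tool_rot'])[:,2];print('zc',G)
R=Rp(-10,-10);delta(S+[0,0,.087]+.019*R[:,2],R)
a=cam('side');b=cam('top')
A=cv2.resize(a['frame'][95:195,310:410],None,fx=4,fy=4,interpolation=2)
B=cv2.resize(b['frame'][140:240,370:470],None,fx=4,fy=4,interpolation=2)
cv2.imwrite('pics/d4.png',np.hstack([A,B])[:,:,::-1])
E
```

```text
clock: 10.08
position: [0.5172, -0.2124, 0.1359]
tool_rot: [[-0.171, 0.173, 0.97], [0.03, 0.985, -0.17], [-0.985, -0.0, -0.174]]
contact_force: [-0.5, 1.4, -1.1]
finger_gap: 0.0541
clock: 10.5
position: [0.5178, -0.2122, 0.1271]
tool_rot: [[-0.172, 0.172, 0.97], [0.03, 0.985, -0.169], [-0.985, 0.0, -0.175]]
contact_force: [-0.9, 3.0, -1.2]
finger_gap: 0.0541
10.5 [-0.8894  3.006  -1.1923] [0.4103 0.7047 0.3309]
zc [ 0.4993 -0.209   0.1304]
d mm [42.8 -0.1  7.3] rot [ 0.002 -0.001  0.   ]
```

View pics/d4.png

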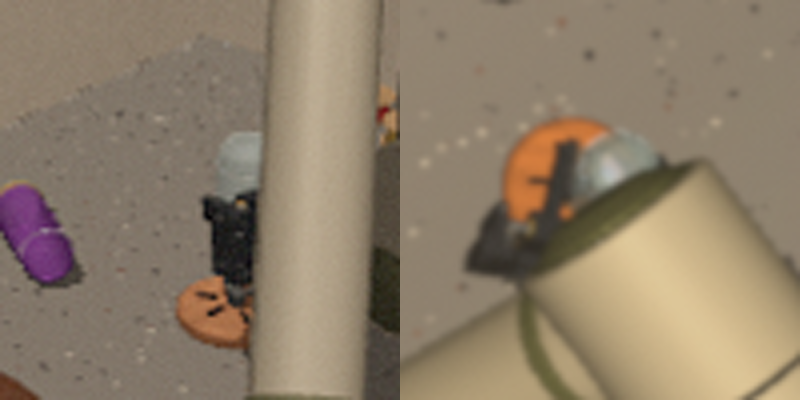

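The dome is upright over the post, and light leaf contact has begun (3 N sideways). I'll continue down slowly with a small centring shift, watching the force.

```bash
python3 -m jog '[{"x":2,"y":1,"z":0,"rx":0,"ry":0,"rz":0,"claw":0.6},{"x":3,"y":1.5,"z":1,"rx":0,"ry":0,"rz":0,"claw":0.6},{"x":5,"y":1.5,"z":1,"rx":0,"ry":0,"rz":0,"claw":0.6},{"x":7,"y":1.5,"z":1,"rx":0,"ry":0,"rz":0,"claw":0.6},{"x":8,"y":1.5,"z":1,"rx":0,"ry":0,"rz":0,"claw":0.6}]' 50 | sed -n '1,2p;4,5p'
python3 -m jog '[{"x":2,"y":0,"z":0,"rx":0,"ry":0,"rz":0,"claw":0.6},{"x":3,"y":0,"z":1,"rx":0,"ry":0,"rz":0,"claw":0.6},{"x":5,"y":0,"z":1,"rx":0,"ry":0,"rz":0,"claw":0.6},{"x":7,"y":0,"z":1,"rx":0,"ry":0,"rz":0,"claw":0.6},{"x":8,"y":0,"z":1,"rx":0,"ry":0,"rz":0,"claw":0.6}]'  | sed -n '1,2p;4,5p'
```

```text
clock: 11.02
position: [0.5176, -0.2108, 0.1191]
contact_force: [0.2, 2.0, 3.9]
finger_gap: 0.0539
clock: 11.43
position: [0.5172, -0.2108, 0.1108]
contact_force: [-0.1, 1.3, 3.8]
finger_gap: 0.054
```

```bash
for i in 1 2; do python3 -m jog '[{"x":2,"y":0,"z":0,"rx":0,"ry":0,"rz":0,"claw":0.6},{"x":4,"y":0,"z":1,"rx":0,"ry":0,"rz":0,"claw":0.6},{"x":6,"y":0,"z":1,"rx":0,"ry":0,"rz":0,"claw":0.6},{"x":8,"y":0,"z":1,"rx":0,"ry":0,"rz":0,"claw":0.6},{"x":9,"y":0,"z":1.5,"rx":0,"ry":0,"rz":0,"claw":0.6}]'  | sed -n '1,2p;4,5p'; done
python3 - <<'E'
from kin import *
np.set_printoptions(precision=4,suppress=True)
s=r.get_state();print(s['clock'],s['contact_force'],s['ft_torque'],s['qpos'])
R=Rp(-10,-10);delta(S+[0,0,.087]+.019*R[:,2],R)
E
```

```text
clock: 11.85
position: [0.517, -0.2108, 0.1013]
contact_force: [0.7, 2.6, 3.9]
finger_gap: 0.0539
clock: 12.27
position: [0.5169, -0.2108, 0.0919]
contact_force: [-0.7, 1.7, 3.5]
finger_gap: 0.0536
12.2667 [-0.747   1.6853  3.5179] [ 0.144  -0.1357  0.1963] [-0.9239  0.8444  2.2939  2.3907  1.3924  1.5733]
d mm [ 7.9 -1.4  2.2] rot [ 0.001 -0.001 -0.   ]
```

```bash
for i in 1 2 3; do python3 -m jog '[{"x":1,"y":0,"z":0,"rx":0,"ry":0,"rz":0,"claw":0.6},{"x":2,"y":0,"z":0,"rx":0,"ry":0,"rz":0,"claw":0.6},{"x":3,"y":0,"z":0.5,"rx":0,"ry":0,"rz":0,"claw":0.6},{"x":3,"y":0,"z":0.5,"rx":0,"ry":0,"rz":0,"claw":0.6},{"x":3,"y":0,"z":0.5,"rx":0,"ry":0,"rz":0,"claw":0.6}]'  | sed -n '1,2p;4,5p'; done
```

```text
clock: 12.68
position: [0.5168, -0.2108, 0.0885]
contact_force: [1.1, 1.0, 1.5]
finger_gap: 0.0538
clock: 13.1
position: [0.5168, -0.2108, 0.0852]
contact_force: [0.4, 1.1, 1.8]
finger_gap: 0.0541
clock: 13.52
position: [0.5168, -0.2109, 0.0834]
contact_force: [-1.8, 0.4, 12.8]
finger_gap: 0.054
```

Contact is at zc ≈ 0.087, the predicted home height. I'll add one slight extra push, relax, open and withdraw.

```bash
python3 -m jog '[{"x":0.5,"y":0,"z":0,"rx":0,"ry":0,"rz":0,"claw":0.6},{"x":1,"y":0,"z":0,"rx":0,"ry":0,"rz":0,"claw":0.6},{"x":1.5,"y":0,"z":0,"rx":0,"ry":0,"rz":0,"claw":0.6},{"x":1.5,"y":0,"z":0,"rx":0,"ry":0,"rz":0,"claw":0.6},{"x":1.5,"y":0,"z":0,"rx":0,"ry":0,"rz":0,"claw":0.6}]'  | sed -n '1,2p;4,5p'
python3 -m jog '[{"x":0,"y":0,"z":0,"rx":0,"ry":0,"rz":0,"claw":0.35},{"x":0,"y":0,"z":0,"rx":0,"ry":0,"rz":0,"claw":0.3},{"x":0,"y":0,"z":0,"rx":0,"ry":0,"rz":0,"claw":0.2},{"x":0,"y":0,"z":0,"rx":0,"ry":0,"rz":0,"claw":0.1},{"x":0,"y":0,"z":0,"rx":0,"ry":0,"rz":0,"claw":0}]'  | sed -n '1,2p;4,5p'
python3 -m jog '[{"x":0,"y":0,"z":0,"rx":0,"ry":0,"rz":0,"claw":0},{"x":0,"y":0,"z":0,"rx":0,"ry":0,"rz":0,"claw":0},{"x":0,"y":0,"z":-5,"rx":0,"ry":0,"rz":0,"claw":0},{"x":-1,"y":0,"z":-15,"rx":0,"ry":0,"rz":0,"claw":0},{"x":-2,"y":0,"z":-25,"rx":0,"ry":0,"rz":0,"claw":0}]'  | sed -n '1,2p;4,5p'
python3 - <<'E'
from kin import *
np.set_printoptions(precision=4,suppress=True)
q=r.get_state()['qpos'];print(q)
R=Rp(-10,-10)
for d,zz in((.12,.12),(.15,.25)):
  P=S+[0,0,zz]+(.019-d)*R[:,2];print(ik(P,R,q)); delta(P,R)
E
```

```text
clock: 13.93
position: [0.5167, -0.2109, 0.0834]
contact_force: [-2.0, 2.9, 14.2]
finger_gap: 0.0537
clock: 14.35
position: [0.5167, -0.211, 0.0831]
contact_force: [-0.2, 0.2, -0.1]
finger_gap: 0.0794
clock: 14.77
position: [0.4923, -0.2064, 0.0896]
contact_force: [0.6, 0.3, -0.6]
finger_gap: 0.0881
[-0.9855  0.8896  2.3677  2.3404  1.4813  1.4864]
(array([-1.3031,  0.6655,  2.48  ,  1.9202,  1.3359,  1.5861]), np.float64(0.09115384028994618))
d mm [-31.7  -1.4 -99.2] rot [0.001 0.005 0.   ]
(array([-1.491 ,  0.0843,  2.4705,  1.6859,  1.2851,  2.1635]), np.float64(6.812007102467222e-12))
d mm [-160.    -1.3 -151.1] rot [0.001 0.005 0.   ]
```

```bash
python3 -m jog '[{"x":-12,"y":0,"z":-3,"rx":0,"ry":0,"rz":0,"claw":0},{"x":-26,"y":0,"z":-6,"rx":0,"ry":0,"rz":0,"claw":0},{"x":-44,"y":0,"z":-10,"rx":0,"ry":0,"rz":0,"claw":0},{"x":-62,"y":0,"z":-14,"rx":0,"ry":0,"rz":0,"claw":0},{"x":-80,"y":0,"z":-18,"rx":0,"ry":0,"rz":0,"claw":0}]'  | sed -n '1,2p;4,5p'
python3 -m jog '[{"x":-20,"y":0,"z":-6,"rx":0,"ry":0,"rz":0,"claw":0},{"x":-40,"y":0,"z":-12,"rx":0,"ry":0,"rz":0,"claw":0},{"x":-60,"y":0,"z":-20,"rx":0,"ry":0,"rz":0,"claw":0},{"x":-80,"y":0,"z":-30,"rx":0,"ry":0,"rz":0,"claw":0},{"x":-100,"y":0,"z":-40,"rx":0,"ry":0,"rz":0,"claw":0}]'  | sed -n '1,2p;4,5p'
python3 - <<'E'
from kin import *
np.set_printoptions(precision=4,suppress=True)
s=r.get_state();q=s['qpos'];print(s['clock'],q)
a=cam('side');b=cam('top')
S2=np.array([.499,-.208,0])
print('exp crown side/top',proj(a,[S2+[0,0,.152],S2+[0,0,.022]]).round(1).tolist(),proj(b,[S2+[0,0,.152],S2+[0,0,.022]]).round(1).tolist())
A=cv2.resize(a['frame'][105:205,310:410],None,fx=4,fy=4,interpolation=2)
B=cv2.resize(b['frame'][140:240,370:470],None,fx=4,fy=4,interpolation=2)
cv2.imwrite('pics/d5.png',np.hstack([A,B])[:,:,::-1])
E
```

```text
clock: 15.18
position: [0.4877, -0.2054, 0.172]
contact_force: [-0.5, -0.2, 0.8]
finger_gap: 0.0882
clock: 15.6
position: [0.4648, -0.201, 0.278]
contact_force: [0.4, 0.1, -0.3]
finger_gap: 0.0882
15.6 [-1.0648  0.1936  2.2609  2.0212  1.0184  2.1893]
exp crown side/top [[371.3, 139.2], [368.5, 168.9]] [[423.2, 183.1], [413.3, 186.1]]
```

View pics/d5.png

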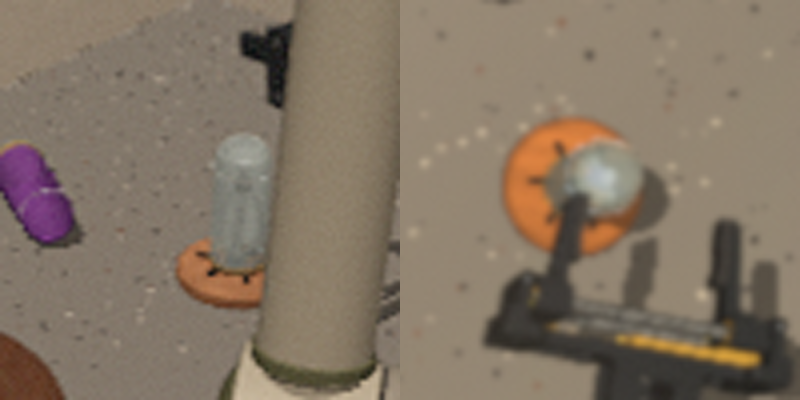

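The dome stands upright over the post with its rim on the base. The crown is at side ≈ (371,139.5), where home predicts (371.3,139.2). I'll move the arm aside for an unobstructed check of the rim and the bystanders.

```bash
for i in 1 2; do python3 -m jog '[{"x":-5,"y":-20,"z":-4,"rx":0,"ry":0,"rz":0,"claw":0},{"x":-10,"y":-40,"z":-8,"rx":0,"ry":0,"rz":0,"claw":0},{"x":-15,"y":-60,"z":-12,"rx":0,"ry":0,"rz":0,"claw":0},{"x":-20,"y":-80,"z":-16,"rx":0,"ry":0,"rz":0,"claw":0},{"x":-25,"y":-100,"z":-20,"rx":0,"ry":0,"rz":0,"claw":0}]'  | sed -n '1,2p;4,5p'; done
python3 - <<'E'
from kin import *
np.set_printoptions(precision=4,suppress=True)
a=cam('side','side1');b=cam('top','top1')
S2=np.array([.499,-.208,0])
t=np.linspace(0,2*np.pi,60)
for n,c in(('side',a),('top',b)):
  cr=proj(c,S2+[0,0,.152])[0]
  rim=proj(c,S2+np.c_[.028*np.cos(t),.028*np.sin(t),0*t+.022]); 
  up=proj(c,S2+np.c_[.028*np.cos(t),.028*np.sin(t),0*t+.032])
  print(n,'crown',cr,'home rim low row',rim[:,1].max(),rim[:,0].min(),rim[:,0].max(),'10mm higher',up[:,1].max())
o=cv2.imread('pics/top0.png').astype(int);d=np.abs(b['frame'][:,:,::-1].astype(int)-o).sum(2)>60
print('changed px near hall/train/wreath',d[115:150,252:292].sum(),d[148:180,238:272].sum(),d[128:156,298:328].sum())
A=cv2.resize(a['frame'][125:195,325:405],None,fx=6,fy=6,interpolation=2)
B=cv2.resize(b['frame'][100:240,230:440],(630,420),interpolation=2)[:, :320]
cv2.imwrite('pics/d6.png',np.hstack([A[:420],B])[:,:,::-1])
E
```

```text
clock: 16.12
position: [0.4316, -0.2975, 0.3073]
contact_force: [0.3, -0.2, 0.1]
finger_gap: 0.088
clock: 16.53
position: [0.3986, -0.394, 0.3342]
contact_force: [1.1, -0.6, 0.6]
finger_gap: 0.0882
side crown [371.296  139.1646] home rim low row 172.6983670571246 361.32834859595783 375.71714867020364 10mm higher 170.48416422986736
top crown [423.2203 183.0883] home rim low row 194.58302244107904 404.7795976455293 421.8407314488488 10mm higher 194.43497180640279
changed px near hall/train/wreath 0 0 0
```

View pics/d6.png

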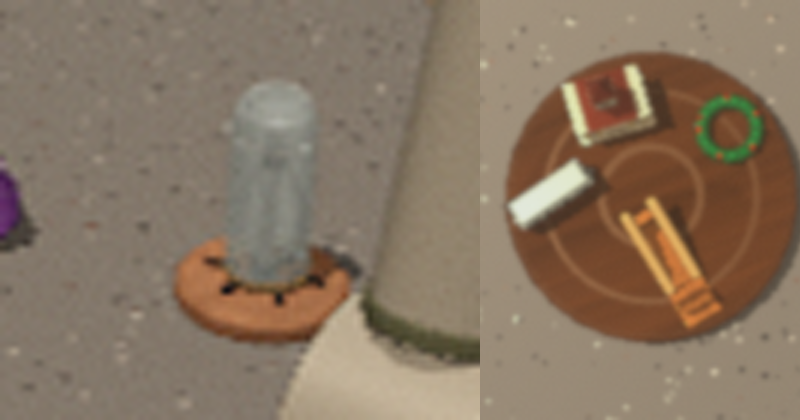

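The rim's low edge is at side row ≈ 172.8. Home predicts 172.7, and 10 mm higher would be 170.5. The dome is upright, the bystanders are unchanged and the robot is clear, so I'm handing in.

```bash
python3 -c "
from station import r
print(r.job_done())"
```

```text
the job is handed in; nothing more can be done
None
```

The dome is on the drying post, mouth down and upright, with its rim home on the rubber ribs. I handed the job in at about 16.6 s of the 54 s allowed.

**What I did:** I gripped the clear dome across its middle in the cradle, lifted it, turned it over and lowered it over the post. I pressed it past the spring leaves while still holding it, instead of pushing on the crown. Forces stayed around 4 N going past the leaves. It then met a firm stop at the predicted home height, with the grasp point 87 mm above the shelf, at 13–14 N. I then opened the gripper and moved the arm clear.

**Last checks:**
- **Seating:** the rim's low edge is at image row 172.8 and the home position predicts 172.7. The crown is within about a pixel of where it should be. A pixel in that view is several millimetres, so the firm stop at the right height is the stronger evidence.
- **Upright:** the dome looks upright in the side view.
- **Bystanders:** the top picture shows no changed pixels around the town hall, wreath or train car, and the cradle is still on the turntable.
- **Robot:** it is touching nothing, with contact force near zero.

No check failed or disagreed. I did not press separately on the crown afterwards.

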